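# Pin the plates of a casting mould in line

## Task

Swing the blue-grey cover plate of the bar mould shut by its black knob so that it lies over the base, then take the red-handled pin from its blue stand and push it down through the hole in the cover, through the two white cavity plates and into the base, until its collar sits flat on the cover; let go of it there. The white plates under the cover have slipped out of line, so feel for each hole with light pressure, carrying the plates along with the pin, and never force it. Leave the beaker, the jar and the orange disc where they are.

Things in the scene. Friction and masses are not known exactly. Their poses are not given: they have to be found in the camera images.
- mould: Bar-casting mould fixed to the bench: dark grey base plate 120 x 200 x 24 mm (x, y, z); on it, from below, two white cavity plates and a blue-grey metal cover, each 90 x 160 x 12 mm, all swivelling level on one dark screw. Levels above the bench: base to 24, cavity plates 24-36 and 36-48, cover 48-60 mm. Origin: centre of the base's underside, z up; the screw is at x -30, y +65 mm.
- base_hole (a point): Centre of the mouth of the base's hole, 24 mm above the bench; in the mould's frame at x +30, y -65 mm. The base and the three plates have one plain round hole each, 11.5 mm wide and right through, all 143 mm from the screw's axis, at the corner diagonally opposite the screw; in line, all lie over the base's hole.
- pivot (a point): Axis of the screw on which the plates swivel, at the cover's top (60 mm above the bench); its head, 22 mm across, stands 8 mm above the cover. Each white plate has slipped about it by its own amount, up to 8.5 mm at its hole, to either side; not measured, hidden under the shut cover. Each stays where it is left and moves with about 2 N at its hole (cover 1.4 N), so a tip pressed hard drags it along.
- cover (a joint): Angle of the cover about the shoulder screw, rad: 0 when it lies square over the base with its hole above the hole of the base, growing as the cover is swung open (counterclockwise seen from above); it moves from -0.12 to 0.6 and stays where it is left.
- cover_hole (a point): Centre of the mouth of the hole in the cover, on the cover's top face, 60 mm above the bench; z up. The pin goes in here. Pressing the pin against the mould with more than 60 N, downwards or sideways, scores the holes and spoils the mould.
- cover_knob (a point): Centre of the top of the cover's upright black round knob, 22 mm across; the black grip is 32 mm high, from 64 to 96 mm above the bench; it is 85.6 mm from the screw's axis and fixed to the cover.
- pin: Alignment pin, about 110 g, upright in the blue stand at the start: steel shank 10 mm across and 56 mm long, above it a collar 20 mm across and 4 mm thick, then a red grip block 16 mm (x) by 24 mm (y), 40 mm high. Origin: on the axis at the collar's underside; z up, away from the tip. Fully home, the collar lies on the cover and the tip is 4 mm above the bench.
- pin_tip (a point): Centre of the pin's tip, 56 mm below the underside of its collar; the shank's last 2.5 mm taper from 10 mm to 8.4 mm across at the tip.
- stand: Blue stand block 70 x 70 x 62 mm, fixed, with one hole 12.5 mm wide and 58 mm deep in the middle of its top, holding the pin with the collar resting on its top (62 mm above the bench). Origin: centre of its underside.
- beaker: Glass beaker, 68 mm across and 90 mm high; leave it alone. Origin: centre of its underside.
- jar: White jar with a blue cap, 60 mm across and 85 mm high; leave it alone. Origin: centre of its underside.
- disc: Orange cast disc with a hole, 60 mm across and 12 mm high, lying on the bench; leave it alone. Origin: centre of its underside.
Not all that is in view belongs to the job. There is more than one size of the pin; the job needs the smaller.

How it is judged:
By the outcome, as a careful person would: the job done as asked, in the order asked, and still so for the second after the job is handed in, with the robot touching nothing.
It also fails if it takes over 72 s, if anything falls off the work surface, if the arm or the gripper's body presses on something with over 40 N, if the wrist force passes 120 N, or if a joint passes its speed limit or range.

## Robot

A 7-joint arm with a two-finger parallel gripper is mounted at the origin on the work surface. World frame = base frame: x ahead of the robot, y to its left, z up, the work surface at z = 0. Lengths are in m, angles in rad, forces in N, time in s.
With the tool pointing down it reaches from about 0.425 to 1.025 m from the base axis. Payload 3.6 kg.
Tool frame: the origin (TCP) lies at the very end of the fingers, on their centre line; the grasp point (between the pads) lies 19 mm behind it (grip_depth is the distance from the TCP to the grasp point, in m); z points along the fingers, y is the line along which they close (so a half turn about z gives the same grasp; the last joint's range is limited). The gripper opens to 85 mm and grips with 20 to 120 N. Pads are 22 mm wide; open, the fingers measure 114 mm over their backs; the gripper's body (76 mm by 85 mm) begins 54 mm behind the grasp point. The pads swing forward as they close: fully open they stand 13 mm farther back than shut.
Start: joints at [-1.442, 0.591, 0.048, 1.609, -0.033, 0.943, -0.034], TCP at [0.159, 0.707, 0.231] pointing down, gripper open.
Joint ranges: [-2.69, 2.69], [-0.47, 2.24], [-1.27, 1.36], [0.19, 2.51], [-1.53, 4.68], [0.08, 2.07], [-3.09, 3.09]. Speed limits (rad/s): [2.57, 2.57, 3.14, 3.14, 3.14, 3.14, 3.14].

## Interface

Orientations are given as a rotation vector (axis times angle).
In Python, from rig import get_obs, get_image, camera_params, sign_off, grip_depth gives the robot as it stands. The module is installed in compiled form; this text tells all that it offers.
- The arm moves only by the shell command python3 -m inch 'ROWS' [FORCE]. ROWS is JSON, one flat list of numbers, 7 for each row, row after row: the turn, a rotation vector about the tool's x, y, z in units of 6 degrees (1.0 is 6 degrees), then the shift along the tool's x, y, z in units of 30 mm (1.0 is 30 mm), then the gripper's target within -1 to 1 (shut at 1, half-way at 0, fully open at -1). In form: [rx, ry, rz, tx, ty, tz, hand, rx, ry, rz, tx, ty, tz, hand, ...]. A call has 1 to 10 rows; each row shifts and turns the commanded pose from where the row before left it, along the tool's axes as they then stand; what a row does not reach is not made up. A row lasts 1/8 s, in which the tool goes at most 62.5 mm and 10.7 degrees, less where a joint would pass 70% of its speed; a pose out of reach is approached as far as the arm can. A call is refused whole if a number of a shift passes 1 or a number of a turn 1, either way. A call with a gripper value outside its range is refused whole. The fingers move at their own pace and stop on an object; FORCE is the grip in N (left out, the last holds). Time passes only in rows, so rows that do not move let the fingers close. It gives the time, the measured TCP pose, the force, the opening and the grip force at its end, in the units of the state.
- get_obs(): the state, without advancing time (a new reading comes with each control period).
- get_image(name): name is "scene" or "top" or "wrist"; returns (picture, depth): 400x640x3 uint8, blue, green, red; 400x640 float32, m along the optical axis (not along the pixel's ray), 0 where there is no reading.
- camera_params(name): a dict with "fx", "fy", "cx", "cy" (pixels), "rvec" (rotation vector, rad) and "tvec" (3), from world to camera coordinates, as OpenCV has them; the wrist camera has in their place "hand_eye" (4x4, takes a point from camera to tool coordinates, whose origin is the TCP and whose axes are the flange's). Camera axes: x right, y down, z forward; pixel columns grow to the right and rows downward; lengths in m; the calibration is good to about 2 mm. The wrist camera is an equidistant fisheye: a pixel r from the principal point sees the ray r / f radians off the axis. A picture is of the moment at which its call begins: read the wrist's pose just before it. camera_params takes no time and is no camera call.
- sign_off(): hands the job in; it is judged then, once.
The state is a dict: "time_s": time; "qpos": joint angles; "joint_vel": joint speeds; "joint_torque": joint torques, N m; "eef_pos": TCP position; "ee_rot": TCP orientation; "force": force on the tool from outside, world axes, zero at the start; "wrist_torque": the same for the moment, N m; "width": finger opening in m; "grasp_force": force on a finger pad.
Only numpy, scipy, OpenCV 4.12 (cv2) and the standard library are available. Lean on these libraries where they do the work, as an engineer would, in place of code of your own. Each camera call takes 0.05 s, during which the arm holds its last target. There are 200 camera calls.

## Working session

There is one attempt and no reset: what is moved stays moved. The work goes in short steps, Python scripts to look and compute and a shell command to move; the robot and the scene stay as the last step left them, time stands still between calls to the robot, and variables do not carry over. Pictures are saved under pics/ and viewed, at most 10 in all, crops included, and the job is handed in when it is done.

```bash
mkdir -p pics; python3 - <<'E'
from rig import *
import cv2,numpy as np
o=get_obs();print({k:np.round(v,3) for k,v in o.items()},grip_depth)
for n in ("scene","top"):
    p,d=get_image(n);cv2.imwrite(f"pics/{n}0.png",p);np.save(f"pics/{n}0.npy",d)
    print(n,camera_params(n))
print(camera_params("wrist"))
E
```

```text
{'time_s': np.float64(0.0), 'qpos': array([-1.443,  0.592,  0.048,  1.61 , -0.033,  0.943, -0.034]), 'joint_vel': array([-0.001, -0.001,  0.001, -0.   ,  0.002, -0.   ,  0.   ]), 'joint_torque': array([ 0.0000e+00, -5.4869e+01,  1.5470e+00, -1.9812e+01,  9.0000e-03,
        9.0000e-03, -0.0000e+00]), 'eef_pos': array([0.159, 0.706, 0.23 ]), 'ee_rot': array([-0.348, -3.122,  0.004]), 'force': array([0.168, 0.452, 0.071]), 'wrist_torque': array([ 0.035,  0.039, -0.009]), 'grasp_force': np.float64(0.0), 'width': np.float64(0.085)} 0.0187
scene {'fx': 499.8182391635821, 'fy': 499.8182391635821, 'cx': 313.69975835249943, 'cy': 203.72098912556643, 'rvec': array([ 2.12440008,  0.52995429, -0.25846272]), 'tvec': array([-0.4481653 , -0.050132  ,  1.33389416])}
top {'fx': 428.4707244492454, 'fy': 428.4707244492454, 'cx': 322.3734966765237, 'cy': 203.34312924243676, 'rvec': array([ 2.20614478, -2.19987394,  0.04315022]), 'tvec': array([0.00770436, 0.50120188, 0.99262426])}
{'fx': 309.70691628693146, 'fy': 309.70691628693146, 'cx': 322.63070943585063, 'cy': 198.38518448543385, 'hand_eye': array([[-1.64465657e-03, -9.53470919e-01, -3.01480515e-01,
         7.75538972e-02],
       [ 9.99998042e-01, -1.89984256e-03,  5.53240678e-04,
         3.54421419e-04],
       [-1.10026441e-03, -3.01479015e-01,  9.53472177e-01,
        -1.42583935e-01],
       [ 0.00000000e+00,  0.00000000e+00,  0.00000000e+00,
         1.00000000e+00]])}
```

View pics/top0.png

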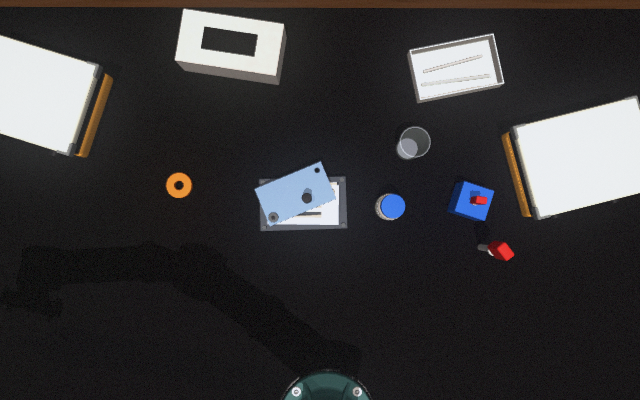

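View pics/scene0.png

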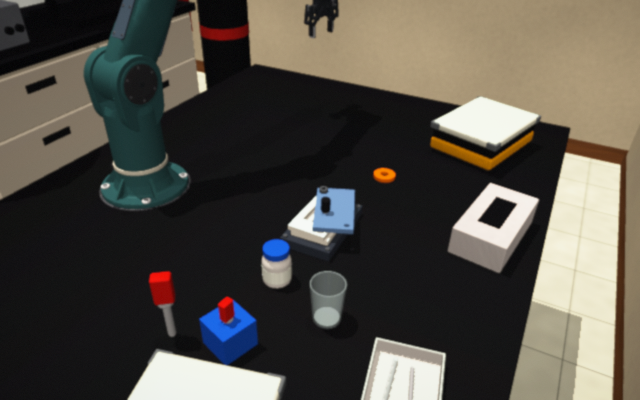

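The top view shows the stand with the small pin at about (479,200), and a larger decoy red pin standing free at (503,251). The mould's screw is at (273,217), the knob at (306,198) and the cover hole at (317,170). Possible red targets are those two pins; I choose the one in the stand, and I'll check it in a crop.

```bash
cat > h.py <<'E'
from rig import *
import cv2,numpy as np
from scipy.spatial.transform import Rotation as R
def ray(n,u,v,z):
    "world point at height z seen at pixel (u,v) of fixed camera n"
    c=camera_params(n);M=R.from_rotvec(c["rvec"]).as_matrix();o=-M.T@c["tvec"]
    d=M.T@np.array([(u-c["cx"])/c["fx"],(v-c["cy"])/c["fy"],1]);return o+d*(z-o[2])/d[2]
def proj(n,P):
    c=camera_params(n);K=np.array([[c["fx"],0,c["cx"]],[0,c["fy"],c["cy"]],[0,0,1]])
    return cv2.projectPoints(np.atleast_2d(np.float64(P)),c["rvec"],c["tvec"],K,None)[0][:,0]
def wpix(u,v,z,o):
    "world point at height z at wrist pixel, robot state o"
    c=camera_params("wrist");x,y=u-c["cx"],v-c["cy"];r=np.hypot(x,y);t=r/c["fx"]
    d=np.array([x/r*np.sin(t),y/r*np.sin(t),np.cos(t)]) if r else np.array([0,0,1.])
    H=c["hand_eye"];T=R.from_rotvec(o["ee_rot"]).as_matrix()
    p=T@H[:3,3]+o["eef_pos"];d=T@H[:3,:3]@d;return p+d*(z-p[2])/d[2]
def wproj(P,o):
    c=camera_params("wrist");H=np.linalg.inv(c["hand_eye"]);T=R.from_rotvec(o["ee_rot"]).as_matrix()
    q=H[:3,:3]@(T.T@(np.array(P)-o["eef_pos"]))+H[:3,3];t=np.arctan2(np.hypot(*q[:2]),q[2])
    return np.array([c["cx"],c["cy"]])+c["fx"]*t*q[:2]/np.hypot(*q[:2])
E
python3 - <<'E'
from h import *
p=cv2.imread("pics/top0.png");s=cv2.imread("pics/scene0.png")
a=cv2.resize(p[155:240,245:355],None,fx=5,fy=5,interpolation=2)
b=cv2.resize(p[170:270,440:530],None,fx=4.25,fy=4.25,interpolation=2)
b=cv2.resize(p[170:255,445:495],None,fx=5,fy=5,interpolation=2)
cv2.imwrite("pics/c1.png",np.hstack([a,b]))
d=np.load("pics/top0.npy")
h=cv2.cvtColor(p,cv2.COLOR_BGR2HSV)
red=((h[...,0]<6)|(h[...,0]>174))&(h[...,1]>180)&(h[...,2]>90)
n,l,st,ce=cv2.connectedComponentsWithStats(red.astype(np.uint8))
for i in range(1,n):
    if st[i,4]>20:
        r=cv2.minAreaRect(np.argwhere(l==i)[:,::-1].astype(np.float32));print(st[i],ce[i],r,ray("top",*ce[i],.106))
blue=(h[...,0]>100)&(h[...,0]<130)&(h[...,1]>180)&(h[...,2]>60)
n,l,st,ce=cv2.connectedComponentsWithStats(blue.astype(np.uint8))
for i in range(1,n):
    if st[i,4]>200: print("blue",st[i],ce[i],cv2.minAreaRect(np.argwhere(l==i)[:,::-1].astype(np.float32)),ray("top",*ce[i],.062))
for nme,u,v,z in(("screw",273,217,.068),("knob",306.5,198,.096),("hole",317.5,170,.06)): print(nme,ray("top",u,v,z))
E
```

```text
[472 196  15   8  82] [480.18292683 199.87804878] ((479.25994873046875, 199.67996215820312), (13.717872619628906, 6.929646968841553), 8.130102157592773) [ 0.50581989 -0.324498    0.106     ]
[488 242  27  19 279] [502.46236559 251.6702509 ] ((501.4769287109375, 251.1846160888672), (21.575624465942383, 17.365745544433594), 52.12501525878906) [ 0.39678695 -0.37022123  0.106     ]
blue [ 447  181   47   40 1068] [469.62734082 201.17977528] ((470.2388000488281, 200.70172119140625), (39.03316879272461, 33.69500732421875), 17.818889617919922) [ 0.5049301  -0.31733315  0.062     ]
blue [381 194  24  23 345] [393.35362319 204.53333333] ((392.5, 205.0), (22.0, 23.0), 90.0) [ 0.49700322 -0.14812496  0.062     ]
screw [0.46859854 0.11769767 0.068     ]
knob [0.5092369  0.04320728 0.096     ]
hole [0.57355232 0.02026139 0.06      ]
```

View pics/c1.png

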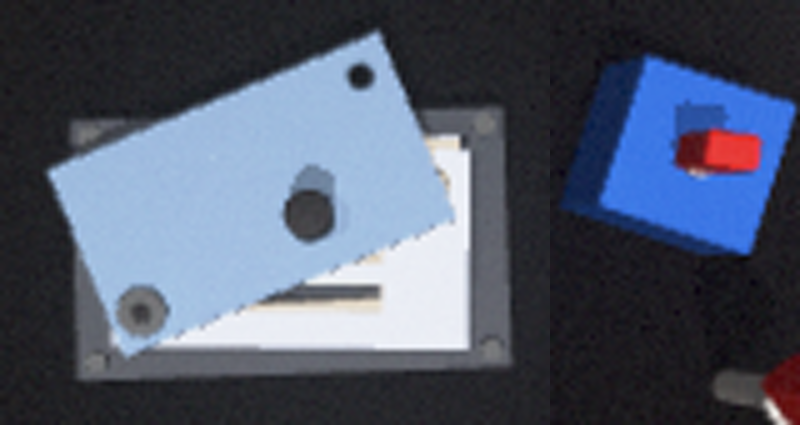

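The crop shows the small pin's red grip in the stand at about (480,200), and the larger decoy outside it at lower right. The cover is open about 25°, with the screw at (273.4,217.2), knob at (306.8,198) and hole at (317.2,170.2). I'm moving above the knob.

```bash
python3 -m inch '[0,0,0,-0.5,-0.5,0,0, 0,0,0,-0.86,-1,0,0, 0,0,0,-0.86,-1,0,0, 0,0,0,-0.86,-1,0,0, 0,0,0,-0.86,-1,0,0, 0,0,0,-0.86,-1,0,0, 0,0,0,-0.86,-1,0,0, 0,0,0,-0.86,-1,0,0, 0,0,0,-0.86,-1,0,0, 0,0,0,-0.86,-1,0,0]'
python3 -m inch '[0,0,0,-0.86,-1,0,0, 0,0,0,-0.86,-1,0,0, 0,0,0,-0.86,-1,0,0, 0,0,0,-0.86,-1,0,0, 0,0,0,-0.86,-1,0,0, 0,0,0,-0.86,-1,0,0, 0,0,0,-0.86,-1,0,0, 0,0,0,-0.86,-1,0,0, 0,0,0,-0.86,-1,0,0, 0,0,0,-0.4,-0.5,0,0]'
python3 - <<'E'
from h import *
o=get_obs();p,d=get_image("wrist");cv2.imwrite("pics/w1.png",p)
print({k:np.round(o[k],4) for k in("time_s","qpos","eef_pos","ee_rot","width","force")})
pv=ray("top",273.4,217.2,.068);k=ray("top",306.8,198,.096);h=ray("top",317.2,170.2,.06)
for q in(pv,k,h): print(q,wproj(q,o))
T=[ray("top",245+x/5,155+y/5,.024) for x,y in((88,133),(486,122),(492,349),(96,362))];T=np.array(T)
print(T); e=T[0]+T[3]-T[1]-T[2];print("yaw",np.degrees(np.arctan2(-e[0],e[1])),"centre",T.mean(0))
E
```

```text
time_s: 1.35
eef_pos: [0.3387, 0.3717, 0.2313]
ee_rot: [0.35, 3.122, -0.001]
force: [0.8, -0.7, -0.5]
width: 0.0427
grasp_force: 0.0
time_s: 2.6
eef_pos: [0.5132, 0.039, 0.2314]
ee_rot: [0.355, 3.121, -0.002]
force: [0.3, 0.1, -0.5]
width: 0.0426
grasp_force: 0.0
{'time_s': np.float64(2.6), 'qpos': array([-0.318 ,  0.3326,  0.1946,  2.0846, -0.0926,  0.7325,  1.2794]), 'eef_pos': array([0.5132, 0.039 , 0.2314]), 'ee_rot': array([ 3.5520e-01,  3.1213e+00, -2.0000e-03]), 'width': np.float64(0.0426), 'force': array([ 0.2824,  0.0694, -0.5155])}
[0.46816145 0.11681506 0.068     ] [388.31058091 120.91305747]
[0.50923875 0.04256605 0.096     ] [325.02006071 182.91087362]
[0.57310325 0.0209281  0.06      ] [318.65618405 233.37526437]
[[ 0.55046804  0.14729645  0.024     ]
 [ 0.55610452 -0.03649023  0.024     ]
 [ 0.45136784 -0.03936332  0.024     ]
 [ 0.44488577  0.14276364  0.024     ]]
yaw 1.8968645398407649 centre [0.50070654 0.05355164 0.024     ]
```

View pics/w1.png

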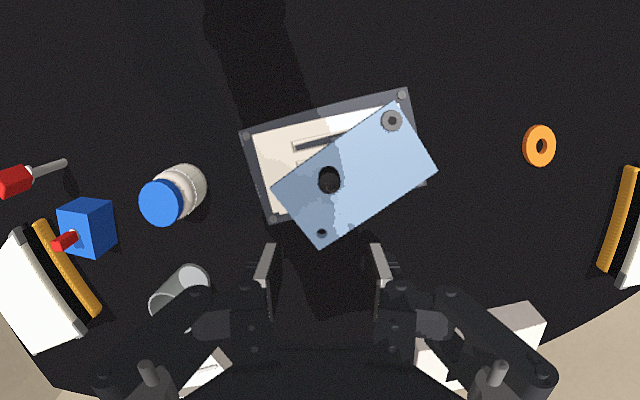

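The wrist view shows the screw at (391.5,120.5), knob top at (329.5,180) and cover hole at (321.5,233). The top-camera estimates project within about 4 px of these. I'll compare the positions and plan the knob arc.

```bash
python3 - <<'E'
from h import *
o=get_obs()
A=np.array([wpix(391.5,120.5,.068,o),wpix(329.5,180,.096,o),wpix(321.5,233,.06,o)])
B=np.array([ray("top",273.4,217.2,.068),ray("top",306.8,198,.096),ray("top",317.2,170.2,.06)])
print(A-B)
M=(A+B)/2;pv=M[0,:2]
C=np.array([wpix(*q,.024,o) for q in((402,94.5),(245.5,134.5),(273,218.5))])
e=C[0]-C[1];yw=np.arctan2(-e[0],e[1]);print("yaw wrist",np.degrees(yw),C)
for X in(A,B,M):
  v=X[2]-X[0];k=X[1]-X[0];a=np.degrees(np.arctan2(v[1],v[0]));b=np.degrees(np.arctan2(k[1],k[0]))
  print("hole r,az",np.hypot(*v[:2]),a,"knob",np.hypot(*k[:2]),b,"closed az",np.degrees(np.arctan2(-130,60)))
print(M)
T=R.from_rotvec(o["ee_rot"]).as_matrix();print(T)
E
```

```text
[[ 1.51142543e-03  1.18785191e-03 -5.55111512e-17]
 [-6.64866944e-04  2.50825144e-03  0.00000000e+00]
 [ 1.43530860e-03  7.91217026e-04 -5.55111512e-17]]
yaw wrist 1.334452050921339 [[ 0.44709661  0.14524054  0.024     ]
 [ 0.45139584 -0.03931684  0.024     ]
 [ 0.55806838 -0.03555071  0.024     ]]
hole r,az 0.14236342154441478 -42.55694160272763 knob 0.08265513649177027 -61.92399635428924 closed az -65.22485943116808
hole r,az 0.14215165185678594 -42.41843239687227 knob 0.08485435202164177 -61.0470074877938 closed az -65.22485943116808
hole r,az 0.14225743278110778 -42.48773854727192 knob 0.08375229189040777 -61.47974485855716 closed az -65.22485943116808
[[0.46891716 0.11740899 0.068     ]
 [0.50890632 0.04382017 0.096     ]
 [0.57382091 0.0213237  0.06      ]]
[[-0.97388583  0.22703512  0.00119924]
 [ 0.2270314   0.97388385 -0.00264539]
 [-0.00176851 -0.00230404 -0.99999578]]
```

```bash
python3 -m inch '[0,0,0,0.15,0.08,0.9,0, 0,0,0,0,0,1,0, 0,0,0,0,0,1,0, 0,0,0,0,0,1,0, 0,0,0,0,0,0.9,0, 0,0,0,0,0,0.6,0, 0,0,0,0,0,0,0.6, 0,0,0,0,0,0,0.8, 0,0,0,0,0,0,0.8, 0,0,0,0,0,0,0.8]' 25
python3 - <<'E'
from h import *
o=get_obs();T=R.from_rotvec(o["ee_rot"]).as_matrix();print(T[:2,:2],o["joint_vel"])
E
```

```text
time_s: 3.9
eef_pos: [0.5082, 0.0461, 0.0691]
ee_rot: [-0.348, -3.12, 0.001]
force: [-1.4, -0.7, -11.3]
width: 0.0213
grasp_force: 25.2
[[-0.97546777  0.22012998]
 [ 0.22013177  0.97547   ]] [-0.00125028  0.00102329  0.00071849 -0.00183402 -0.00049012  0.00080833
  0.00025446]
```

```bash
python3 -m inch '[0,0,0.5,0.112,-0.098,0,0.8, 0,0,0.5,0.112,-0.098,0,0.8, 0,0,0.5,0.112,-0.098,0,0.8, 0,0,0.5,0.112,-0.098,0,0.8, 0,0,0.5,0.112,-0.098,0,0.8, 0,0,0.5,0.112,-0.098,0,0.8, 0,0,0.5,0.112,-0.098,0,0.8, 0,0,0,0,0,0,0.8, 0,0,0,0,0,0,0.8]' 25
python3 - <<'E'
from h import *
o=get_obs();print(o["eef_pos"],np.degrees(R.from_rotvec(o["ee_rot"]).as_euler("ZYX")),o["force"])
p,d=get_image("wrist");cv2.imwrite("pics/w2.png",p[40:300,180:460])
q,d=get_image("top");cv2.imwrite("pics/t2.png",q)
cv2.imwrite("pics/c2.png",np.hstack([cv2.resize(p[60:280,200:440],(480,440)),cv2.resize(q[160:240,245:300+0],(303,440))]))
E
```

```text
time_s: 5.03
eef_pos: [0.4791, 0.0366, 0.0691]
ee_rot: [-0.91, -3.004, 0.0]
force: [-2.4, 3.6, -16.6]
width: 0.0208
grasp_force: 25.4
[0.47905783 0.03655888 0.06914101] [ 1.46276494e+02 -1.43419996e-01 -1.79949585e+02] [ -2.377244     3.62365834 -16.64599396]
```

View pics/c2.png

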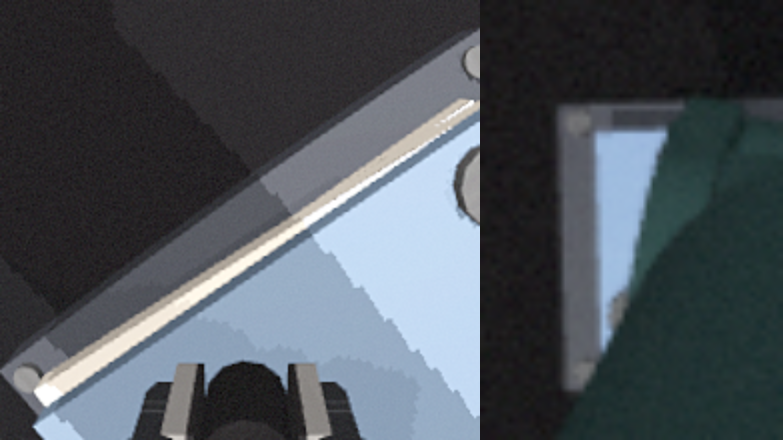

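The cover now lies almost parallel to the base edge, with a white wedge showing where a plate has slipped. I'll release, rise and check.

```bash
python3 -m inch '[0,0,0,0,0,0,0, 0,0,0,0,0,0,-0.3, 0,0,0,0,0,-0.5,-0.3, 0,0,0,0,0,-1,-0.3, 0,0,0,0,0,-1,-0.3, 0,0,0,0,0,-1,-0.3, 0,0,0,0,0,-1,-0.3, 0,0,0,0,0,-0.6,-0.3, 0,0,0,0,0,0,-0.3, 0,0,0,0,0,0,-0.3]' 25
python3 - <<'E'
from h import *
o=get_obs();p,d=get_image("wrist");cv2.imwrite("pics/w3.png",p)
np.savez("pics/o3.npz",eef_pos=o["eef_pos"],ee_rot=o["ee_rot"])
print(o["eef_pos"],o["ee_rot"],o["qpos"],o["force"])
c=cv2.resize(p[40:280,200:440],(600,600),interpolation=2)
cv2.imwrite("pics/c3.png",c)
E
```

```text
time_s: 6.38
eef_pos: [0.4801, 0.0359, 0.2225]
ee_rot: [0.911, 3.006, 0.0]
force: [-0.5, -0.5, -0.0]
width: 0.0554
grasp_force: 0.0
[0.48009965 0.03592118 0.22247761] [9.11141457e-01 3.00619343e+00 4.73402019e-04] [-0.45410461  0.31448767  0.35745497  2.16556096 -0.17169789  0.68705422
  1.0026199 ] [-0.52458976 -0.46422954 -0.04181814]
```

View pics/c3.png

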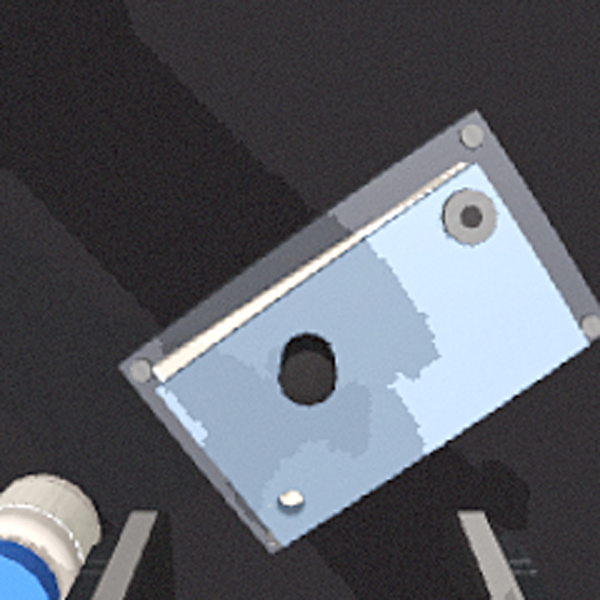

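The cover hole is at (316,239.2) in the wrist image, with white plate visible through it. The screw is at (387.8,126.4) and three base corner screws are visible. I'll measure the closing angle.

```bash
python3 - <<'E'
from h import *
o=dict(np.load("pics/o3.npz"));f=lambda x,y,z:wpix(200+x/2.5,40+y/2.5,z,o)
s=f(469.5,216,.068);h=f(290,499,.06);b=[f(*q,.024) for q in((142,370),(472,135),(593,326))]
e=b[1]-b[0];e2=b[2]-b[1];yw=np.degrees(np.arctan2(-e[0],e[1]));y2=np.degrees(np.arctan2(e2[1],e2[0]))
print(s,h,*b,"yaw",yw,y2);v=h-s;a=np.degrees(np.arctan2(v[1],v[0]));print("r",np.hypot(*v[:2]),a,"cover angle",a+65.225-(yw+y2)/2)
c=b[0]+b[2];print("centre",c/2)
for yy in(yw,y2,(yw+y2)/2):
  t=np.radians(yy);Q=np.array([[np.cos(t),-np.sin(t)],[np.sin(t),np.cos(t)]])
  print(c[:2]/2+Q@[.03,-.065], "pivot",c[:2]/2+Q@[-.03,.065])
# plate edge corner
print("white plate corner",f(157,370,.036),f(157,370,.048))
T=R.from_rotvec(o["ee_rot"]).as_matrix();d=np.array([.5058,-.3245,.2225])-o["eef_pos"];print("to stand, tool",T.T@d/.03)
E
```

```text
[0.46822321 0.12023092 0.068     ] [ 0.53084749 -0.00621987  0.06      ] [ 0.45233585 -0.03682734  0.024     ] [0.44600751 0.14672309 0.024     ] [0.55186492 0.15106722 0.024     ] yaw 1.974626114134619 2.3499590554274654
r 0.14110848132497264 -63.65326138812417 cover angle -0.5905539729052194
centre [0.50210038 0.05711994 0.024     ]
[ 0.53432227 -0.00680776] pivot [0.4698785  0.12104763]
[ 0.53474035 -0.00659531] pivot [0.46946042 0.12083518]
[ 0.53453148 -0.00670188] pivot [0.46966928 0.12094175]
white plate corner [ 0.45490536 -0.02704162  0.036     ] [ 0.45346985 -0.0231694   0.048     ]
to stand, tool [-7.38243836e+00 -9.51686044e+00 -2.61151200e-03]
```

```bash
python3 -m inch '[0,0,0,-0.4,-0.5,0,0, 0,0,0,-0.8,-1,0,0, 0,0,0,-0.8,-1,0,0, 0,0,0,-0.8,-1,0,0, 0,0,0,-0.8,-1,0,0, 0,0,0,-0.8,-1,0,0, 0,0,0,-0.8,-1,0,0, 0,0,0,-0.8,-1,0,0, 0,0,0,-0.8,-1,0,0, 0,0,0,-0.6,-1,0,0]' 25
python3 -m inch '[0,0,1,0,0,0,0, 0,0,1,0,0,0,0, 0,0,1,0,0,0,0, 0,0,1,0,0,0,0, 0,0,1,0,0,0,0, 0,0,1,0,0,0,0, 0,0,1,0,0,0,0, 0,0,1,0,0,0,0, 0,0,1,0,0,0,0, 0,0,1,0,0,0,0]' 25
python3 -m inch '[0,0,1,0,0,0,0, 0,0,0.6,0,0,0,0, 0,0,0,0,0,0,0, 0,0,0,0,0,0,0]' 25
python3 - <<'E'
from h import *
o=get_obs();p,d=get_image("wrist");cv2.imwrite("pics/w4.png",p)
np.savez("pics/o4.npz",eef_pos=o["eef_pos"],ee_rot=o["ee_rot"])
print(o["qpos"])
cv2.imwrite("pics/c4.png",cv2.resize(p[60:310,200:450],(600,600),interpolation=2))
E
```

```text
time_s: 7.68
eef_pos: [0.5066, -0.3254, 0.221]
ee_rot: [-0.91, -3.005, -0.0]
force: [0.2, -0.3, 0.0]
width: 0.0429
grasp_force: 0.0
time_s: 8.93
eef_pos: [0.5062, -0.3239, 0.221]
ee_rot: [-2.294, -2.143, 0.002]
force: [-0.5, -0.4, -0.8]
width: 0.0428
grasp_force: 0.0
time_s: 9.43
eef_pos: [0.5065, -0.324, 0.2217]
ee_rot: [-2.462, -1.949, 0.001]
force: [-0.1, -1.0, -0.8]
width: 0.0427
grasp_force: 0.0
[-0.00694814  0.54251129  0.72392644  1.92477906 -0.47137824  0.85141795
  0.73412249]
```

View pics/c4.png

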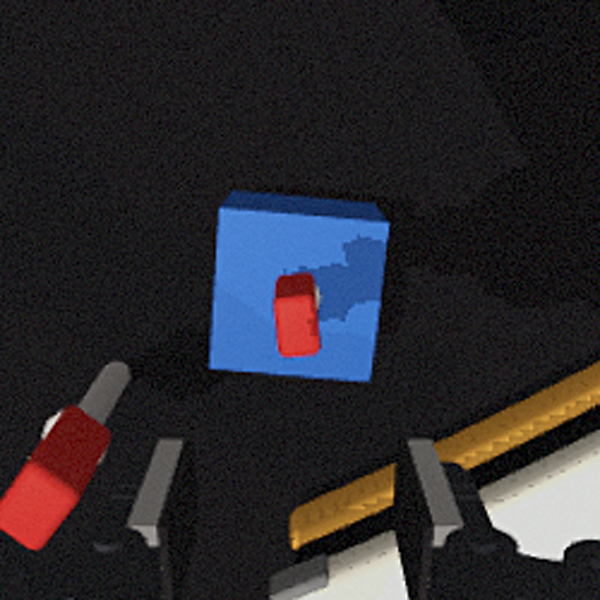

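The pin's top face is centred at (324.4,197.1), turned about 8° in the image. The bigger decoy stands clear at lower left. I'll compute the grasp correction.

```bash
python3 - <<'E'
from h import *
o=dict(np.load("pics/o4.npz"));f=lambda x,y,z:wpix(200+x/2.4,60+y/2.4,z,o)
z=.106;P=np.array([f(*q,z) for q in((276,307),(314,303),(321,350),(283,356))]);print(P,"c",P.mean(0))
l=P[2]+P[3]-P[0]-P[1];w=P[1]+P[2]-P[0]-P[3]
T=R.from_rotvec(o["ee_rot"]).as_matrix()
print("len",np.linalg.norm(l)/2,np.linalg.norm(w)/2)
for n,v in(("long",l),("short",w)):
  t=T.T@v;print(n,"az in tool deg (cw from above +)",np.degrees(np.arctan2(t[1],t[0])))
print("shift tool units",T.T@(P.mean(0)-o["eef_pos"])/.03)
s=np.array([f(*q,.062) for q in((220,208),(388,223),(370,381),(210,368))]);print("stand c",s.mean(0),"shift",T.T@(s.mean(0)-o["eef_pos"])/.03)
E
```

```text
[[ 0.50068914 -0.31685017  0.106     ]
 [ 0.51435753 -0.3185534   0.106     ]
 [ 0.51286793 -0.33657013  0.106     ]
 [ 0.49874123 -0.3356187   0.106     ]] c [ 0.50666396 -0.3268981   0.106     ]
len 0.01847276806957104 0.01396078639790601
long az in tool deg (cw from above +) 172.07938127619758
short az in tool deg (cw from above +) 82.19639296148219
shift tool units [-0.09237621  0.03187878  3.85512297]
stand c [ 0.50635602 -0.32631988  0.062     ] shift [-0.07616254  0.01932738  5.32180888]
```

```bash
python3 -m inch '[0,0,-0.7,0,0,0,0, 0,0,-0.6,0,0,0,0, 0,0,0,-0.08,0.03,0.7,0, 0,0,0,0,0,1,0, 0,0,0,0,0,1,0, 0,0,0,0,0,1,0, 0,0,0,0,0,0.8,0, 0,0,0,0,0,0.4,0, 0,0,0,0,0,0.15,0, 0,0,0,0,0,0,0]' 50
python3 -m inch '[0,0,0,0,0,0,0.6, 0,0,0,0,0,0,0.9, 0,0,0,0,0,0,0.9, 0,0,0,0,0,0,0.9]' 50
python3 -m inch '[0,0,0,0,0,-0.2,0.9, 0,0,0,0,0,-0.5,0.9, 0,0,0,0,0,-0.8,0.9, 0,0,0,0,0,-0.8,0.9, 0,0,0,0,0,-0.8,0.9, 0,0,0,0,0,-0.6,0.9, 0,0,0,0,0,0,0.9, 0,0,0,0,0,0,0.9]' 50
python3 - <<'E'
from h import *
o=get_obs();p,d=get_image("wrist");cv2.imwrite("pics/w5.png",p)
s,d=get_image("scene");cv2.imwrite("pics/s5.png",s)
np.savez("pics/o5.npz",eef_pos=o["eef_pos"],ee_rot=o["ee_rot"]);print(o["qpos"])
cv2.imwrite("pics/c5.png",np.hstack([cv2.resize(p[150:350,220:420],(400,400),interpolation=2),cv2.resize(s[230:350,170:290],(400,400),interpolation=2)]))
E
```

```text
time_s: 10.72
eef_pos: [0.5076, -0.3269, 0.0709]
ee_rot: [2.326, 2.112, -0.0]
force: [0.5, -0.5, 0.3]
width: 0.0425
grasp_force: 0.0
time_s: 11.22
eef_pos: [0.508, -0.3271, 0.0717]
ee_rot: [2.325, 2.111, 0.001]
force: [-0.0, 0.8, 5.4]
width: 0.0152
grasp_force: 49.4
time_s: 12.22
eef_pos: [0.5071, -0.3261, 0.1812]
ee_rot: [-2.324, -2.111, 0.0]
force: [0.2, 0.2, -0.9]
width: 0.0152
grasp_force: 48.7
[ 0.0513705   0.58209092  0.6458249   1.95123063 -0.49481391  0.77140879
  0.88686006]
```

View pics/c5.png

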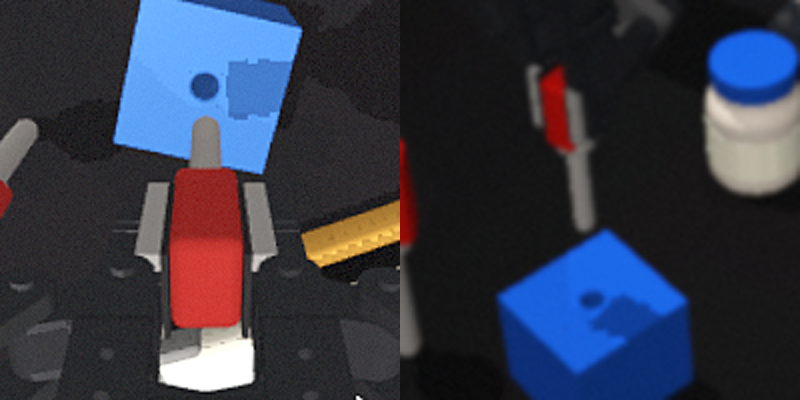

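The pin is out of the stand, held upright and square, and its tip is clear. The stand hole appears at about (322.5,193) in the wrist image. I'll calibrate the camera bias from the stand hole and plan the transfer.

```bash
python3 - <<'E'
from h import *
o=dict(np.load("pics/o5.npz"));T=R.from_rotvec(o["ee_rot"]).as_matrix();print(T.round(3))
h=wpix(322.5,193,.062,o);b=T.T@(h-np.array([.508,-.3271,.062]));print("stand hole",h,"bias tool mm",b*1e3)
o3=dict(np.load("pics/o3.npz"));T3=R.from_rotvec(o3["ee_rot"]).as_matrix()
g=np.array([.5308,-.0062,.06])-T3@b;print("cover hole corrected",g)
d=g-o["eef_pos"];d[2]=0;print("shift tool units",T.T@d/.03)
E
```

```text
[[ 0.096  0.995 -0.001]
 [ 0.995 -0.096  0.001]
 [ 0.001 -0.001 -1.   ]]
stand hole [ 0.50640883 -0.32586503  0.062     ] bias tool mm [ 1.07687217 -1.70214762  0.00267193]
cover hole corrected [ 0.53264066 -0.00538212  0.06000361]
shift tool units [ 1.07218920e+01 -1.76868072e-01  8.84664850e-03]
```

```bash
python3 -m inch '[0,0,0,0.5,-0.02,0,0.9, 0,0,0,1,-0.02,0,0.9, 0,0,0,1,-0.02,0,0.9, 0,0,0,1,-0.02,0,0.9, 0,0,0,1,-0.02,0,0.9, 0,0,0,1,-0.02,0,0.9, 0,0,0,1,-0.02,0,0.9, 0,0,0,1,-0.02,0,0.9, 0,0,0,1,-0.02,0,0.9, 0,0,0,1,0,0,0.9]' 50
python3 -m inch '[0,0,0,0.8,0,0,0.9, 0,0,0,0.42,0,0,0.9, 0,0,0,0,0,0,0.9, 0,0,0,0,0,0,0.9, 0,0,0,0,0,0,0.9]' 50
python3 - <<'E'
from h import *
o=get_obs();p,d=get_image("wrist");cv2.imwrite("pics/w6.png",p);print(o["qpos"],o["force"])
np.savez("pics/o6.npz",eef_pos=o["eef_pos"],ee_rot=o["ee_rot"])
cv2.imwrite("pics/c6.png",cv2.resize(p[100:300,220:420],(600,600),interpolation=2))
E
```

```text
time_s: 13.58
eef_pos: [0.5288, -0.0403, 0.1814]
ee_rot: [-2.324, -2.112, 0.001]
force: [0.6, 0.2, -1.9]
width: 0.0152
grasp_force: 48.7
time_s: 14.2
eef_pos: [0.5328, -0.0074, 0.1819]
ee_rot: [2.328, 2.109, -0.0]
force: [-0.2, 0.9, -1.5]
width: 0.0155
grasp_force: 48.7
[-0.57648174  0.50958372  0.69787806  2.10457494 -0.50874439  0.69795004
  0.36091885] [-0.21663026  0.86205623 -1.45681269]
```

View pics/c6.png

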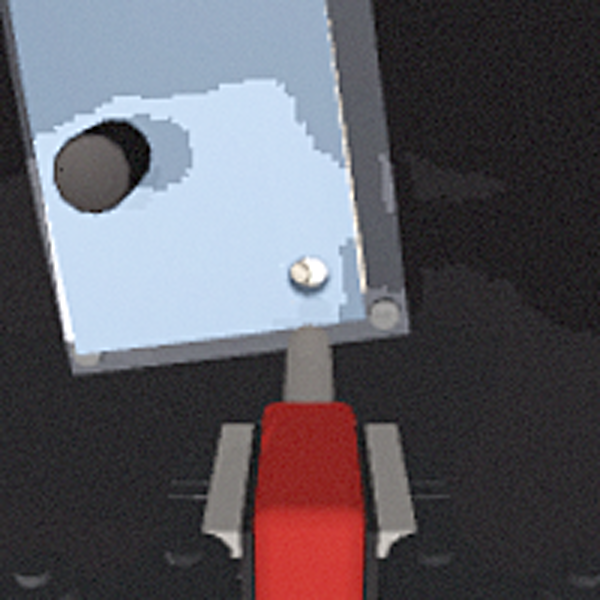

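The cover hole is at (322.8,190.3) in the wrist image, in line with the pin, with white plate showing inside it.

```bash
python3 - <<'E'
from h import *
o=dict(np.load("pics/o6.npz"));T=R.from_rotvec(o["ee_rot"]).as_matrix()
h=wpix(322.8,190.3,.06,o);b=np.array([1.077,-1.702,0])*1e-3
d=h-T@b-o["eef_pos"];print(h-T@b,"shift units",T.T@d/.03,"now tip z",o["eef_pos"][2]-.0657)
t=np.radians(26.4);print("tangent (+open) tool",T.T@[np.cos(t),np.sin(t),0])
E
```

```text
[ 0.53428679 -0.00689534  0.06000088] shift units [0.02188286 0.04587104 4.06479875] now tip z 0.11624481540943436
tangent (+open) tool [ 5.30394956e-01  8.47750664e-01 -4.85780606e-05]
```

```bash
python3 -m inch '[0,0,0,0.02,0.045,0.4,0.9, 0,0,0,0,0,0.7,0.9, 0,0,0,0,0,0.5,0.9, 0,0,0,0,0,0.15,0.9, 0,0,0,0,0,0,0.9]' 50
python3 -m inch '[0,0,0,0,0,0.05,0.9, 0,0,0,0,0,0.05,0.9, 0,0,0,0,0,0,0.9]' 50
python3 -m inch '[0,0,0,0,0,0.06,0.9, 0,0,0,0,0,0.06,0.9, 0,0,0,0,0,0,0.9]' 50
```

```text
time_s: 14.88
eef_pos: [0.5344, -0.0058, 0.129]
ee_rot: [-2.326, -2.112, 0.001]
force: [0.9, -0.3, -1.2]
width: 0.0152
grasp_force: 48.7
time_s: 15.25
eef_pos: [0.5345, -0.0055, 0.1265]
ee_rot: [2.325, 2.112, 0.001]
force: [0.3, 0.4, -1.0]
width: 0.0151
grasp_force: 48.7
time_s: 15.62
eef_pos: [0.536, -0.0052, 0.1249]
ee_rot: [-2.326, -2.112, -0.006]
force: [-3.0, 1.6, 16.1]
width: 0.0151
grasp_force: 51.2
```

```bash
python3 -m inch '[0,0,0,0,0,-0.055,0.9, 0,0,0,0,0,0,0.9]' 50
python3 -m inch '[0,0,0,0,-0.03,0,0.9, 0,0,0,0,-0.03,0,0.9, 0,0,0,0,0,0,0.9]' 50
python3 -c "
from rig import *;o=get_obs();print(o['force'],o['wrist_torque'],o['eef_pos'])"
```

```text
time_s: 15.88
eef_pos: [0.5357, -0.0053, 0.1253]
ee_rot: [2.325, 2.112, 0.004]
force: [0.7, 1.6, 7.3]
width: 0.0153
grasp_force: 49.7
time_s: 16.25
eef_pos: [0.5348, -0.0055, 0.1254]
ee_rot: [2.324, 2.11, 0.005]
force: [1.9, 1.3, 6.5]
width: 0.0158
grasp_force: 49.6
[1.87448453 1.25951621 6.51702054] [ 0.23772582 -0.2636339   0.07139741] [ 0.53478547 -0.00546747  0.12535578]
```

```bash
python3 -m inch '[0,0,0,-0.03,0,0,0.9, 0,0,0,-0.03,0,0,0.9, 0,0,0,0,0,0,0.9]' 50
python3 -m inch '[0,0,0,0,-0.03,0,0.9, 0,0,0,0,-0.03,0,0.9, 0,0,0,0,0,0,0.9]' 50
```

```text
time_s: 16.62
eef_pos: [0.534, -0.0064, 0.1253]
ee_rot: [2.325, 2.112, 0.005]
force: [1.1, 1.1, 7.2]
width: 0.0152
grasp_force: 49.9
time_s: 17.0
eef_pos: [0.5326, -0.0068, 0.1253]
ee_rot: [2.324, 2.111, 0.005]
force: [1.4, 0.8, 5.8]
width: 0.0152
grasp_force: 49.7
```

```bash
python3 -m inch '[0,0,0,0,0,-0.4,0.9, 0,0,0,0,0,-0.8,0.9, 0,0,0,0,0,-0.7,0.9, 0,0,0,0,0,0,0.9, 0,0,0,0,0,0,0.9]' 50
cat > m.py <<'E'
from h import *
def hole(o,p):
    g=cv2.cvtColor(cv2.imread("pics/w6.png"),cv2.COLOR_BGR2GRAY);t=g[180:200,312:333]
    q=cv2.cvtColor(p,cv2.COLOR_BGR2GRAY)[150:225,280:370]
    t=cv2.resize(t,None,fx=5,fy=5,interpolation=2);q=cv2.resize(q,None,fx=5,fy=5,interpolation=2)
    _,s,_,l=cv2.minMaxLoc(cv2.matchTemplate(q,t,cv2.TM_CCOEFF_NORMED));u,v=280+l[0]/5+10.8,150+l[1]/5+10.3
    T=R.from_rotvec(o["ee_rot"]).as_matrix();h=wpix(u,v,.06,o)-T@np.array([1.077e-3,-1.702e-3,0])
    print("hole px",u,v,"score",s,"world",h,"shift",T.T@(h-o["eef_pos"])/.03,"eef",o["eef_pos"])
def tip(a,b,y0=202,y1=250,x0=298,x1=348):
    t=cv2.cvtColor(cv2.imread(a),cv2.COLOR_BGR2GRAY)[y0:y1,x0:x1];q=cv2.cvtColor(cv2.imread(b),cv2.COLOR_BGR2GRAY)
    r=lambda i:cv2.resize(i,None,fx=5,fy=5,interpolation=2)
    _,s,_,l=cv2.minMaxLoc(cv2.matchTemplate(r(q[y0-10:y1+10,x0-10:x1+10]),r(t),cv2.TM_CCOEFF_NORMED));print("moved px",l[0]/5-10,l[1]/5-10,s)
E
python3 - <<'E'
from m import *
o=get_obs();p,_=get_image("wrist");cv2.imwrite("pics/w7.png",p);hole(o,p);hole(dict(np.load("pics/o6.npz")),cv2.imread("pics/w6.png"))
tip("pics/w6.png","pics/w7.png",238,290,303,345) # grip block
for n in("pics/w5.png","pics/w6.png","pics/w7.png"):
    q=cv2.imread(n).astype(int); r=(q[...,2]>90)&(q[...,1]<50)&(q[...,0]<50);r[:225]=0;r[:,:290]=0;r[:,355:]=0
    ys,xs=np.nonzero(r);print(n,xs.mean(),ys.min(),ys.max())
    for v in(212,218,224,230): # shank edges
        row=q[v].mean(1)[300:345];gr=np.diff(row);print(v,np.round(row[::2]).astype(int))
E
```

```text
time_s: 17.62
eef_pos: [0.5298, -0.0068, 0.1808]
ee_rot: [-2.325, -2.112, 0.002]
force: [-0.2, 0.1, -1.6]
width: 0.0154
grasp_force: 48.8
hole px 324.8 191.9 score 0.8838217258453369 world [ 0.53275437 -0.00761157  0.05999785] shift [-0.01625586  0.10489602  4.02624636] eef [ 0.5298309  -0.00682616  0.18078928]
hole px 322.8 190.3 score 0.9994896054267883 world [ 0.53428872 -0.00689352  0.06000088] shift [0.02194944 0.04592901 4.06479873] eef [ 0.53283053 -0.00735525  0.18194482]
moved px 0.0 0.0 0.9790635108947754
pics/w5.png 322.3112582781457 234 313
212 [166 167 167 168 166 166 169 168 147 127 133 133 133 132 120 163 167 166
 166 164 164 167 164]
218 [167 165 167 168 168 165 165 170 109 126 129 128 131 128 123 160 165 167
 167 167 166 166 163]
224 [171 168 163 167 164 166 163 165 111 127 127 129 128 130 125 156 166 163
 163 163 163 163 162]
230 [ 42  43  46  42  32  38  20  63 123 127 132 128 128 130 126 137 166 164
 163 164 164 164 166]
pics/w6.png 322.3834640057021 234 314
212 [125 117 111 114 117 112 119 117 119 124 129 132 132 123 127 116 119 123
 123 123 110  98  91]
218 [ 77  66  64  48  32  32  38  37 125 122 133 125 128 129 124  73  42  40
  40  43  45  47  44]
224 [ 45  45  41  39  41  44  42  57 125 124 123 124 125 128 123  94  38  39
  42  41  38  38  38]
230 [ 44  38  31  40  42  38  41  71 115 121 125 127 123 127 126 104  32  42
  37  47  44  42  43]
pics/w7.png 322.47304964539006 234 314
212 [199 201 189 180 169 155 141 138 122 125 130 129 129 132 124 117 118 117
 115 117 120 121 123]
218 [106 105 102  97  92  64  64  35 125 124 128 130 130 125 123  76  34  42
  39  43  46  47  41]
224 [ 42  39  37  40  44  41  36  56 124 122 129 128 127 122 120  89  37  51
  43  34  38  45  44]
230 [ 43  46  39  41  40  42  39  74 118 125 130 129 128 125 125 107  29  47
  31  41  37  37  39]
```

```bash
python3 - <<'E'
from m import *
for n in("5","7"):
    q=cv2.imread(f"pics/w{n}.png").astype(int)
    for u in(321,323,325): print(n,u,q[198:218,u].tolist() if u==323 else q[198:218,u].mean(1).round().astype(int).tolist())
o=dict(np.load("pics/o5.npz"));T=R.from_rotvec(o["ee_rot"]).as_matrix()
for x0 in(-.002,0,.002):
  for y0 in(-.001,0.,.001):
    P=[wproj(o["eef_pos"]+T@np.array([x0+r*np.cos(a),y0+r*np.sin(a),z]),o) for r,z in((.0042,.0657),(.005,.0632)) for a in np.linspace(0,2*np.pi,60)]
    P=np.array(P);E=[wproj(o["eef_pos"]+T@np.array([x0,y0+s*.005,z]),o) for z in(.03,.05) for s in(-1,1)]
    print(x0,y0,"top v",P[:60,1].min().round(1),P[60:,1].min().round(1),"u",P[60:,0].min().round(1),P[60:,0].max().round(1),np.round(E,1).tolist())
E
```

```text
5 321 [78, 93, 135, 162, 170, 166, 169, 164, 169, 166, 149, 130, 131, 132, 130, 136, 131, 132, 130, 137]
5 323 [[135, 75, 43], [154, 86, 46], [218, 129, 68], [242, 156, 90], [249, 165, 98], [247, 163, 98], [245, 161, 91], [247, 161, 91], [252, 163, 90], [222, 150, 115], [145, 135, 135], [120, 132, 141], [127, 133, 137], [132, 136, 140], [127, 131, 138], [129, 133, 137], [128, 133, 137], [128, 132, 137], [127, 134, 138], [129, 133, 139]]
5 325 [88, 134, 157, 166, 169, 167, 164, 167, 167, 167, 163, 125, 133, 130, 136, 131, 133, 134, 131, 134]
7 321 [108, 160, 192, 206, 212, 211, 210, 211, 215, 197, 161, 123, 130, 129, 128, 131, 132, 131, 132, 132]
7 323 [[119, 100, 86], [114, 96, 82], [197, 172, 149], [222, 199, 177], [230, 206, 186], [233, 210, 190], [232, 208, 188], [233, 212, 189], [238, 212, 190], [210, 189, 174], [149, 144, 145], [120, 125, 134], [126, 132, 135], [127, 129, 134], [128, 135, 136], [128, 132, 136], [128, 130, 136], [124, 127, 134], [126, 132, 134], [122, 128, 130]]
7 325 [105, 89, 178, 202, 209, 209, 211, 210, 211, 210, 194, 135, 126, 125, 130, 127, 133, 130, 132, 1
[... 272 characters left out ...]
6.9, 237.6], [333.3, 237.6], [317.4, 225.2], [332.3, 225.1]]
0 -0.001 top v 208.7 208.8 u 314.9 329.0 [[313.6, 234.6], [330.0, 234.6], [314.4, 222.4], [329.3, 222.4]]
0 0.0 top v 208.7 208.8 u 316.3 330.4 [[315.3, 234.6], [331.7, 234.6], [315.9, 222.4], [330.8, 222.4]]
0 0.001 top v 208.7 208.8 u 317.7 331.8 [[316.9, 234.6], [333.3, 234.6], [317.4, 222.4], [332.3, 222.4]]
0.002 -0.001 top v 206.1 206.1 u 314.9 329.0 [[313.6, 231.6], [330.0, 231.6], [314.4, 219.6], [329.4, 219.6]]
0.002 0.0 top v 206.1 206.1 u 316.3 330.4 [[315.2, 231.6], [331.7, 231.6], [315.9, 219.6], [330.9, 219.6]]
0.002 0.001 top v 206.0 206.1 u 317.7 331.8 [[316.9, 231.6], [333.3, 231.6], [317.4, 219.6], [332.4, 219.6]]
```

```bash
python3 -m inch '[0,0,0,-0.01,0.06,0.4,0.9, 0,0,0,0,0,0.7,0.9, 0,0,0,0,0,0.6,0.9, 0,0,0,0,0,0.15,0.9, 0,0,0,0,0,0,0.9]' 50
python3 -m inch '[0,0,0,0,0,0.05,0.9, 0,0,0,0,0,0,0.9]' 50
```

```text
time_s: 18.3
eef_pos: [0.532, -0.008, 0.1253]
ee_rot: [-2.326, -2.111, 0.002]
force: [0.5, -0.5, -0.9]
width: 0.0152
grasp_force: 48.9
time_s: 18.55
eef_pos: [0.5322, -0.0079, 0.1245]
ee_rot: [2.325, 2.112, -0.0]
force: [-1.4, -2.0, -1.4]
width: 0.0153
grasp_force: 48.9
```

```bash
python3 -m inch '[0,0,0,0,0,0.06,0.9, 0,0,0,0,0,0,0.9]' 50
python3 -m inch '[0,0,0,0,0,0.06,0.9, 0,0,0,0,0,0,0.9]' 50
```

```text
time_s: 18.8
eef_pos: [0.5325, -0.0077, 0.1226]
ee_rot: [2.325, 2.112, 0.0]
force: [-0.2, -1.7, -0.7]
width: 0.0154
grasp_force: 48.9
time_s: 19.05
eef_pos: [0.5326, -0.0076, 0.1207]
ee_rot: [2.325, 2.112, 0.0]
force: [0.1, -1.3, -0.5]
width: 0.0154
grasp_force: 49.0
```

The pin is in the cover hole. Next I'll feel for the upper plate.

```bash
python3 -m inch '[0,0,0,0,0,0.1,0.9, 0,0,0,0,0,0.08,0.9, 0,0,0,0,0,0,0.9]' 50
python3 -m inch '[0,0,0,0,0,0.06,0.9, 0,0,0,0,0,0,0.9]' 50
```

```text
time_s: 19.42
eef_pos: [0.5325, -0.0075, 0.1151]
ee_rot: [2.325, 2.112, -0.0]
force: [0.2, -2.4, -1.9]
width: 0.015
grasp_force: 48.9
time_s: 19.68
eef_pos: [0.5325, -0.0075, 0.1135]
ee_rot: [2.325, 2.112, 0.0]
force: [-0.1, -2.7, -1.0]
width: 0.0151
grasp_force: 49.0
```

```bash
python3 -m inch '[0,0,0,-0.015,0,0.04,0.9, 0,0,0,0,0,0,0.9]' 50
python3 -m inch '[0,0,0,0,0,0.03,0.9, 0,0,0,0,0,0,0.9]' 50
```

```text
time_s: 19.92
eef_pos: [0.5326, -0.0077, 0.1133]
ee_rot: [-2.325, -2.111, -0.002]
force: [-0.8, -0.9, 7.7]
width: 0.0157
grasp_force: 50.3
time_s: 20.18
eef_pos: [0.5328, -0.0078, 0.1131]
ee_rot: [-2.325, -2.111, -0.003]
force: [-3.6, -0.3, 13.9]
width: 0.0154
grasp_force: 51.3
```

```bash
python3 -m inch '[0,0,0,0,0,-0.05,0.9, 0,0,0,0,0,0,0.9]' 50
python3 -m inch '[0,0,0,-0.018,-0.028,0,0.9, 0,0,0,-0.018,-0.028,0,0.9, 0,0,0,0,0,0,0.9]' 50
python3 -m inch '[0,0,0,-0.018,-0.028,0,0.9, 0,0,0,0,0,0,0.9]' 50
```

```text
time_s: 20.42
eef_pos: [0.5326, -0.0077, 0.1134]
ee_rot: [-2.325, -2.112, -0.001]
force: [-0.9, 0.0, 5.9]
width: 0.0156
grasp_force: 49.9
time_s: 20.8
eef_pos: [0.532, -0.008, 0.1133]
ee_rot: [2.324, 2.112, 0.004]
force: [1.1, 1.9, 5.3]
width: 0.0156
grasp_force: 49.7
time_s: 21.05
eef_pos: [0.531, -0.0086, 0.1133]
ee_rot: [2.324, 2.112, 0.003]
force: [2.2, 1.2, 5.6]
width: 0.0154
grasp_force: 49.9
```

```bash
python3 -m inch '[0,0,0,-0.018,-0.028,-0.01,0.9, 0,0,0,-0.018,-0.028,0,0.9, 0,0,0,0,0,0,0.9]' 50
python3 -m inch '[0,0,0,-0.018,-0.028,0,0.9, 0,0,0,-0.018,-0.028,0,0.9, 0,0,0,0,0,0,0.9]' 50
```

```text
time_s: 21.42
eef_pos: [0.5284, -0.0102, 0.1133]
ee_rot: [2.325, 2.112, 0.001]
force: [2.6, 0.8, 2.3]
width: 0.0149
grasp_force: 49.4
time_s: 21.8
eef_pos: [0.5248, -0.0117, 0.1128]
ee_rot: [-2.325, -2.111, 0.003]
force: [1.3, -0.6, -1.1]
width: 0.0152
grasp_force: 49.0
```

```bash
python3 -m inch '[0,0,0,0,0,0.05,0.9, 0,0,0,0,0,0,0.9]' 50
python3 -m inch '[0,0,0,0,0,0.05,0.9, 0,0,0,0,0,0,0.9]' 50
```

```text
time_s: 22.05
eef_pos: [0.525, -0.0113, 0.1113]
ee_rot: [-2.325, -2.111, 0.003]
force: [0.7, -0.5, -1.5]
width: 0.0153
grasp_force: 48.9
time_s: 22.3
eef_pos: [0.5254, -0.011, 0.1099]
ee_rot: [-2.325, -2.111, 0.002]
force: [-0.1, 0.3, -0.8]
width: 0.0154
grasp_force: 48.9
```

The pin has dropped into the upper plate's hole. Next is the lower plate.

```bash
python3 -m inch '[0,0,0,0,0,0.1,0.9, 0,0,0,0,0,0.1,0.9, 0,0,0,0,0,0,0.9]' 50
python3 -m inch '[0,0,0,0,0,0.05,0.9, 0,0,0,0,0,0.02,0.9, 0,0,0,0,0,0,0.9]' 50
```

```text
time_s: 22.68
eef_pos: [0.5258, -0.0111, 0.1039]
ee_rot: [-2.325, -2.112, 0.001]
force: [0.2, 1.1, -1.3]
width: 0.0153
grasp_force: 48.9
time_s: 23.05
eef_pos: [0.5261, -0.0112, 0.1022]
ee_rot: [2.326, 2.112, -0.0]
force: [0.7, 0.3, -1.9]
width: 0.0154
grasp_force: 48.9
```

```bash
python3 -m inch '[0,0,0,0,0,0.05,0.9, 0,0,0,0,0,0,0.9]' 50
python3 -c "
from m import *
o=get_obs();T=R.from_rotvec(o['ee_rot']).as_matrix();print(o['eef_pos'],o['force']);print(T.T@(np.array([.5322,-.0075,.1])-o['eef_pos'])/.03)"
```

```text
time_s: 23.3
eef_pos: [0.5264, -0.0112, 0.1014]
ee_rot: [-2.326, -2.112, -0.001]
force: [-0.9, 0.5, 5.5]
width: 0.0149
grasp_force: 49.9
[ 0.52639455 -0.01122567  0.10136873] [-0.92547625  0.52595829  5.54175189]
[0.14220009 0.1806438  0.04581989]
```

```bash
python3 -m inch '[0,0,0,0.0165,0.029,-0.01,0.9, 0,0,0,0.0165,0.029,0,0.9, 0,0,0,0.0165,0.029,0,0.9, 0,0,0,0,0,0,0.9]' 50
python3 -m inch '[0,0,0,0.0165,0.029,0,0.9, 0,0,0,0.0165,0.029,0,0.9, 0,0,0,0,0,0,0.9]' 50
```

```text
time_s: 23.8
eef_pos: [0.5273, -0.0108, 0.1013]
ee_rot: [-2.325, -2.11, 0.003]
force: [-3.9, -1.4, 9.1]
width: 0.0155
grasp_force: 50.3
time_s: 24.18
eef_pos: [0.5283, -0.0103, 0.1013]
ee_rot: [-2.324, -2.109, 0.005]
force: [-5.2, -1.7, 9.9]
width: 0.0151
grasp_force: 50.4
```

```bash
python3 -m inch '[0,0,0,0,0,-0.03,0.9, 0,0,0,0.0165,0.029,0,0.9, 0,0,0,0,0,0,0.9]' 50
python3 -m inch '[0,0,0,0.0165,0.029,0,0.9, 0,0,0,0.0165,0.029,0,0.9, 0,0,0,0,0,0,0.9]' 50
```

```text
time_s: 24.55
eef_pos: [0.5296, -0.0096, 0.1014]
ee_rot: [-2.325, -2.11, 0.005]
force: [-4.4, -2.4, 3.2]
width: 0.0152
grasp_force: 49.5
time_s: 24.92
eef_pos: [0.5318, -0.0085, 0.1014]
ee_rot: [-2.325, -2.111, 0.004]
force: [-3.7, -2.7, 2.2]
width: 0.0152
grasp_force: 49.5
```

```bash
python3 -m inch '[0,0,0,0.0165,0.029,0.005,0.9, 0,0,0,0.0165,0.029,0,0.9, 0,0,0,0,0,0,0.9]' 50
python3 -m inch '[0,0,0,0.0165,0.029,0,0.9, 0,0,0,0.0165,0.029,0,0.9, 0,0,0,0,0,0,0.9]' 50
```

```text
time_s: 25.3
eef_pos: [0.5351, -0.0068, 0.1014]
ee_rot: [-2.325, -2.112, 0.001]
force: [-3.4, -1.9, -0.9]
width: 0.0154
grasp_force: 49.1
time_s: 25.68
eef_pos: [0.5371, -0.0059, 0.1015]
ee_rot: [-2.325, -2.112, 0.0]
force: [-3.1, -0.9, -3.3]
width: 0.0152
grasp_force: 48.9
```

```bash
python3 -m inch '[0,0,0,0,0,0.035,0.9, 0,0,0,0,0,0,0.9]' 50
python3 -m inch '[0,0,0,0,0,0.03,0.9, 0,0,0,0,0,0,0.9]' 50
```

```text
time_s: 25.92
eef_pos: [0.5373, -0.0062, 0.1007]
ee_rot: [2.326, 2.112, 0.0]
force: [-2.7, -1.6, -0.5]
width: 0.0155
grasp_force: 49.2
time_s: 26.18
eef_pos: [0.5373, -0.0062, 0.0998]
ee_rot: [2.325, 2.112, 0.0]
force: [-3.0, -1.3, -0.7]
width: 0.0155
grasp_force: 49.2
```

```bash
python3 -m inch '[0,0,0,0,0,0.07,0.9, 0,0,0,0,0,0.07,0.9, 0,0,0,0,0,0,0.9]' 50
python3 -m inch '[0,0,0,0,0,0.07,0.9, 0,0,0,0,0,0.04,0.9, 0,0,0,0,0,0,0.9]' 50
```

```text
time_s: 26.55
eef_pos: [0.5373, -0.0062, 0.0953]
ee_rot: [2.325, 2.112, -0.0]
force: [-1.5, -1.8, -0.9]
width: 0.0154
grasp_force: 49.1
time_s: 26.92
eef_pos: [0.5372, -0.0062, 0.0921]
ee_rot: [2.325, 2.112, 0.0]
force: [-2.9, -1.4, -1.4]
width: 0.0156
grasp_force: 49.0
```

```bash
python3 -m inch '[0,0,0,-0.015,-0.025,0,0.9, 0,0,0,-0.015,-0.025,0,0.9, 0,0,0,-0.015,-0.025,0.04,0.9, 0,0,0,0,0,0,0.9]' 50
python3 -m inch '[0,0,0,0,0,0.06,0.9, 0,0,0,0,0,0.02,0.9, 0,0,0,0,0,0,0.9]' 50
```

```text
time_s: 27.42
eef_pos: [0.5353, -0.0073, 0.0912]
ee_rot: [2.325, 2.112, 0.001]
force: [0.7, -0.3, -1.4]
width: 0.0155
grasp_force: 49.0
time_s: 27.8
eef_pos: [0.5353, -0.0074, 0.0893]
ee_rot: [2.326, 2.112, 0.002]
force: [-0.5, 0.2, 5.7]
width: 0.0154
grasp_force: 50.1
```

```bash
python3 -m inch '[0,0,0,-0.015,-0.025,-0.01,0.9, 0,0,0,-0.015,-0.025,0,0.9, 0,0,0,0,0,0,0.9]' 50
python3 -m inch '[0,0,0,-0.015,-0.025,0,0.9, 0,0,0,-0.015,-0.025,0,0.9, 0,0,0,0,0,0,0.9]' 50
```

```text
time_s: 28.18
eef_pos: [0.5349, -0.0076, 0.0894]
ee_rot: [2.324, 2.111, 0.004]
force: [2.7, 2.0, 2.8]
width: 0.0155
grasp_force: 49.6
time_s: 28.55
eef_pos: [0.5345, -0.0078, 0.0895]
ee_rot: [2.323, 2.111, 0.007]
force: [4.8, 3.3, 1.9]
width: 0.0152
grasp_force: 49.4
```

```bash
python3 -m inch '[0,0,0,-0.015,-0.025,0,0.9, 0,0,0,-0.015,-0.025,0.015,0.9, 0,0,0,0,0,0,0.9]' 50
python3 -m inch '[0,0,0,-0.015,-0.025,0.01,0.9, 0,0,0,0,0,0,0.9]' 50
```

```text
time_s: 28.92
eef_pos: [0.5323, -0.0088, 0.089]
ee_rot: [2.323, 2.111, 0.005]
force: [5.0, 3.3, 2.7]
width: 0.0155
grasp_force: 49.7
time_s: 29.18
eef_pos: [0.5315, -0.0093, 0.0886]
ee_rot: [2.323, 2.111, 0.005]
force: [4.5, 3.4, 2.7]
width: 0.0154
grasp_force: 49.7
```

```bash
python3 -m inch '[0,0,0,0,0,0.03,0.9, 0,0,0,0,0,0,0.9]' 50
python3 -m inch '[0,0,0,0,0,0.02,0.9, 0,0,0,0,0,0,0.9]' 50
```

```text
time_s: 29.42
eef_pos: [0.5316, -0.0093, 0.0877]
ee_rot: [2.323, 2.111, 0.005]
force: [5.0, 3.2, 1.0]
width: 0.0153
grasp_force: 49.7
time_s: 29.68
eef_pos: [0.5316, -0.0093, 0.0871]
ee_rot: [2.323, 2.111, 0.005]
force: [5.3, 2.0, 1.8]
width: 0.0153
grasp_force: 49.7
```

The pin has entered the base hole. I'll ease off sideways and push it home.

```bash
python3 -m inch '[0,0,0,0.01,0.015,0.06,0.9, 0,0,0,0,0,0.07,0.9, 0,0,0,0,0,0,0.9]' 50
python3 -m inch '[0,0,0,0,0,0.07,0.9, 0,0,0,0,0,0.07,0.9, 0,0,0,0,0,0,0.9]' 50
```

```text
time_s: 30.05
eef_pos: [0.5316, -0.0092, 0.0829]
ee_rot: [2.323, 2.111, 0.004]
force: [4.5, 3.0, 0.2]
width: 0.0155
grasp_force: 49.2
time_s: 30.42
eef_pos: [0.5317, -0.0092, 0.0787]
ee_rot: [2.323, 2.111, 0.004]
force: [4.8, 3.0, -0.8]
width: 0.0151
grasp_force: 49.2
```

```bash
python3 -m inch '[0,0,0,0.015,0.025,0.07,0.9, 0,0,0,0,0,0.07,0.9, 0,0,0,0,0,0,0.9]' 50
python3 -m inch '[0,0,0,0.01,0.02,0.06,0.9, 0,0,0,0,0,0.05,0.9, 0,0,0,0,0,0,0.9]' 50
```

```text
time_s: 30.8
eef_pos: [0.5317, -0.0091, 0.0743]
ee_rot: [2.324, 2.111, 0.002]
force: [5.3, 3.5, -0.1]
width: 0.0153
grasp_force: 49.2
time_s: 31.18
eef_pos: [0.5317, -0.009, 0.0709]
ee_rot: [2.325, 2.112, 0.001]
force: [5.9, 2.2, 1.0]
width: 0.0153
grasp_force: 49.3
```

```bash
python3 -m inch '[0,0,0,0,0,0.04,0.9, 0,0,0,0,0,0,0.9]' 50
python3 -m inch '[0,0,0,0,0,0.04,0.9, 0,0,0,0,0,0,0.9]' 50
```

```text
time_s: 31.42
eef_pos: [0.5317, -0.009, 0.0698]
ee_rot: [2.325, 2.112, 0.001]
force: [4.2, 2.2, 1.6]
width: 0.0152
grasp_force: 49.4
time_s: 31.68
eef_pos: [0.5318, -0.009, 0.0696]
ee_rot: [2.326, 2.112, 0.003]
force: [3.0, 3.2, 10.4]
width: 0.0153
grasp_force: 50.9
```

```bash
python3 -m inch '[0,0,0,0,0,0.03,0.9, 0,0,0,0,0,0,0.9]' 50
python3 -m inch '[0,0,0,0,0,-0.04,0.4, 0,0,0,0,0,0,0.1, 0,0,0,0,0,0,0, 0,0,0,0,0,-0.5,0, 0,0,0,0,0,-1,0, 0,0,0,0,0,-1,0, 0,0,0,0,0,-1,0, 0,0,0,0,0,-0.5,0, 0,0,0,0,0,0,0, 0,0,0,0,0,0,0]' 50
python3 - <<'E'
from m import *
p,_=get_image("wrist");q,_=get_image("scene");cv2.imwrite("pics/w9.png",p)
cv2.imwrite("pics/c9.png",np.hstack([cv2.resize(p[80:280,220:420],(400,400),interpolation=2),cv2.resize(q[160:270,260:370],(400,400),interpolation=2)]))
E
```

```text
time_s: 31.92
eef_pos: [0.5318, -0.009, 0.0695]
ee_rot: [-2.326, -2.112, -0.004]
force: [1.8, 4.2, 18.6]
width: 0.0155
grasp_force: 52.1
time_s: 33.17
eef_pos: [0.5303, -0.0088, 0.1882]
ee_rot: [-2.324, -2.112, 0.002]
force: [-0.6, -0.1, -0.6]
width: 0.0425
grasp_force: 0.0
```

View pics/c9.png

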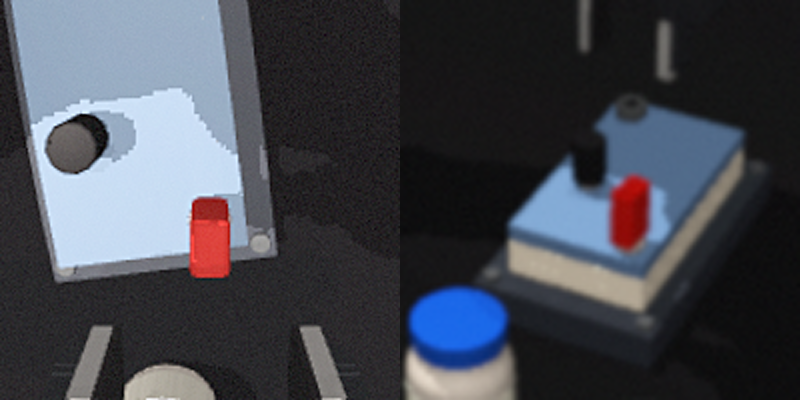

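The pin stands upright and fully seated in the closed, aligned stack, with its grip at about (325,197) in the wrist image, and the gripper is clear.

```bash
python3 -c "
from rig import *;print(sign_off())"
```

```text
the job is handed in; nothing more can be done
None
```

The cover is shut and the small red-handled pin is pushed home through both plates into the base with its collar on the cover; it is released, and the job was handed in at about 33 s with the gripper clear.

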